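# Find the loose jig bolt and hold its bracket open

### The job

One of the three bolts on the grey clamp jig has come loose: with all brackets shut, tap the bolt heads from above until you find the one that sinks, and leave it pushed down. Then lift the hinged bracket around that bolt well open, to about 60 degrees, and finish while still holding it up and still, because it springs shut. Keep the other two brackets shut and leave the other things on the bench where they are.

Things in the scene. Friction and masses are not known exactly. Their poses are not given: they have to be found in the camera images.
- jig: grey cast jig screwed to the bench, a bed 85 mm deep (x), 270 mm long (y), top face 26 mm above the bench. Origin on the bench; the bed spans x -20 to +65 mm. x points away from the robot side (within 0.25 rad of world x), y along the row, z up. Three steel bolts stand on it in a row, each inside its own hinged U-shaped locking bracket. Bolts at x = +25 mm, y = +84, 0, -84 mm for 1, 2, 3
- bolt_1_top (a point): centre of the top of hexagonal bolt head 1 (22 mm across, 16 mm thick, on a 12 mm shank); 66 mm above the bench before tapping. Any one of the three may be the loose one; they look the same
- bolt_1 (a joint): how far bolt 1 has sunk, m: 0 at the start. A loose bolt gives at about 2 to 3 N, sinks 6 mm and stays down; a tight one does not give (under 1 mm)
- bar_1 (a point): middle of the front bar of bracket 1: a round bar 10 mm thick lying along jig y with 56 mm free between the bracket's two side arms. Shut, it is 50 mm above the bench, at jig x = -50 mm, overhanging the bed's front edge, with clear space under it
- bracket_1: steel U bracket around bolt 1: two side arms (6 mm wide, 8 mm high, 100 mm long) from the hinge to the front bar. Origin on the hinge axis, midway between the arms; x away from the bar, y along the hinge
- hinge_1 (a joint): opening of bracket 1, rad: 0 shut and level, 1.57 upright. The hinge axis is parallel to the bar, 100 mm from it, at jig x = +50 mm, 50 mm above the bench; the bar swings up and away from the robot. A spring shuts it when let go (about 1 N at the bar when shut, 2 N at 1 rad)
- bolt_2_top (a point): centre of the top of hexagonal bolt head 2 (22 mm across, 16 mm thick, on a 12 mm shank); 66 mm above the bench before tapping. Any one of the three may be the loose one; they look the same
- bolt_2 (a joint): how far bolt 2 has sunk, m: 0 at the start. A loose bolt gives at about 2 to 3 N, sinks 6 mm and stays down; a tight one does not give (under 1 mm)
- bar_2 (a point): middle of the front bar of bracket 2: a round bar 10 mm thick lying along jig y with 56 mm free between the bracket's two side arms. Shut, it is 50 mm above the bench, at jig x = -50 mm, overhanging the bed's front edge, with clear space under it
- bracket_2: steel U bracket around bolt 2: two side arms (6 mm wide, 8 mm high, 100 mm long) from the hinge to the front bar. Origin on the hinge axis, midway between the arms; x away from the bar, y along the hinge
- hinge_2 (a joint): opening of bracket 2, rad: 0 shut and level, 1.57 upright. The hinge axis is parallel to the bar, 100 mm from it, at jig x = +50 mm, 50 mm above the bench; the bar swings up and away from the robot. A spring shuts it when let go (about 1 N at the bar when shut, 2 N at 1 rad)
- bolt_3_top (a point): centre of the top of hexagonal bolt head 3 (22 mm across, 16 mm thick, on a 12 mm shank); 66 mm above the bench before tapping. Any one of the three may be the loose one; they look the same
- bolt_3 (a joint): how far bolt 3 has sunk, m: 0 at the start. A loose bolt gives at about 2 to 3 N, sinks 6 mm and stays down; a tight one does not give (under 1 mm)
- bar_3 (a point): middle of the front bar of bracket 3: a round bar 10 mm thick lying along jig y with 56 mm free between the bracket's two side arms. Shut, it is 50 mm above the bench, at jig x = -50 mm, overhanging the bed's front edge, with clear space under it
- bracket_3: steel U bracket around bolt 3: two side arms (6 mm wide, 8 mm high, 100 mm long) from the hinge to the front bar. Origin on the hinge axis, midway between the arms; x away from the bar, y along the hinge
- hinge_3 (a joint): opening of bracket 3, rad: 0 shut and level, 1.57 upright. The hinge axis is parallel to the bar, 100 mm from it, at jig x = +50 mm, 50 mm above the bench; the bar swings up and away from the robot. A spring shuts it when let go (about 1 N at the bar when shut, 2 N at 1 rad)
- driver: gold-toned midrange driver, 116 mm across, 57 mm high; loose, to be left alone; origin at its underside's centre
- clamp_ring: chrome spider clamp ring, 120 mm across, 10 mm thick; loose, to be left alone; origin at its underside's centre
- magnet_a: white ceramic magnet disc with a centre hole, 60 mm across, 12 mm thick; loose, to be left alone; origin at its underside's centre
- magnet_b: second white ceramic magnet disc, same size; loose, to be left alone; origin at its underside's centre
- anvil: black cast-iron anvil weight, 100 x 60 mm, 64 mm high; loose, to be left alone; origin at its underside's centre
- jar: amber glass jar with steel cap, 52 mm across, 65 mm high; loose, to be left alone; origin at its underside's centre
- screwdriver: wooden-handled screwdriver lying on the bench, about 200 mm long; loose, to be left alone

How it is judged:
On the way, in this order (a step that is already met when the one before it is completed fails the run):
1. the loose bolt has been tapped down with all the brackets shut (value of joint any of bolt_1, bolt_2, bolt_3 above 0.003 m and value of joint each of hinge_1, hinge_2, hinge_3 below 0.2 rad), for 0.1 s.
2. the bracket of the loose bolt is being lifted by the fingers (((value of joint bolt_1 above 0.003 m and value of joint hinge_1 above 0.4 rad and contact force between the fingers and bracket_1 above 0.3 N) or (value of joint bolt_2 above 0.003 m and value of joint hinge_2 above 0.4 rad and contact force between the fingers and bracket_2 above 0.3 N) or (value of joint bolt_3 above 0.003 m and value of joint hinge_3 above 0.4 rad and contact force between the fingers and bracket_3 above 0.3 N))), for 0.1 s.
At the end, for the whole second after the job is handed in: The loose bolt is down by more than 3 mm, its bracket stands open by more than 0.8 rad (46 degrees) and still, held by the fingers (more than 0.3 N), and the other two brackets are shut (under 0.2 rad) (((value of joint bolt_1 above 0.003 m and value of joint hinge_1 above 0.8 rad and velocity of joint hinge_1 between -0.1 and 0.1 rad/s and contact force between the fingers and bracket_1 above 0.3 N and value of joint each of hinge_2, hinge_3 below 0.2 rad) or (value of joint bolt_2 above 0.003 m and value of joint hinge_2 above 0.8 rad and velocity of joint hinge_2 between -0.1 and 0.1 rad/s and contact force between the fingers and bracket_2 above 0.3 N and value of joint each of hinge_1, hinge_3 below 0.2 rad) or (value of joint bolt_3 above 0.003 m and value of joint hinge_3 above 0.8 rad and velocity of joint hinge_3 between -0.1 and 0.1 rad/s and contact force between the fingers and bracket_3 above 0.3 N and value of joint each of hinge_1, hinge_2 below 0.2 rad))); the arm keeps its last pose, push and grip.
It fails at once if a bracket is lifted whose bolt has not been found to sink ((value of joint hinge_1 above 0.3 rad and value of joint bolt_1 below 0.002 m) or (value of joint hinge_2 above 0.3 rad and value of joint bolt_2 below 0.002 m) or (value of joint hinge_3 above 0.3 rad and value of joint bolt_3 below 0.002 m)).
It fails at once if another thing on the bench is shifted by more than 30 mm (distance of any of driver, clamp_ring, magnet_a, magnet_b, anvil, jar, screwdriver from where it was at the start of the episode above 0.03 m).
It also fails if it takes over 48 s, if anything falls off the work surface, if the arm or the gripper's body presses on something with over 40 N, if the wrist force passes 120 N, or if a joint passes its speed limit or range.

### The arm

A 6-joint arm with a two-finger parallel gripper is mounted at the origin on the work surface. World frame = base frame: x ahead of the robot, y to its left, z up, the work surface at z = 0. Lengths are in m, angles in rad, forces in N, time in s.
With the tool pointing down it reaches from about 0.25 to 0.775 m from the base axis. Payload 4 kg.
Tool frame: the origin (TCP) lies midway between the tips of the shut fingers; the grasp point (between the pads) lies 19 mm behind it; z points along the fingers, y is the line along which they close (so a half turn about z gives the same grasp; the last joint's range is limited). The gripper opens to 94 mm and grips with 3 to 60 N. Pads are 16 mm wide; open, the fingers measure 119 mm over their backs; the gripper's body (75 mm by 177 mm) begins 78 mm behind the grasp point.
Start: joints at [1.212, 0.087, 1.371, -0, 1.684, -0.103], TCP at [0.139, 0.532, 0.206] pointing down, gripper open.
Joint ranges: [-3.1, 3.1], [-0.76, 2.03], [0.27, 2.55], [-1.08, 4.22], [0.17, 2.65], [-2.57, 2.57]. Speed limits (rad/s): [2.79, 2.79, 3.14, 3.14, 3.14, 3.14].

### API

Orientations are given as [roll, pitch, yaw] about the fixed x, y, z axes, in that order (R = Rz(yaw) Ry(pitch) Rx(roll)).
In Python, from bench import get_obs, snapshot, close_job gives the robot as it stands. The module is installed in compiled form; this text tells all that it offers.
- The arm moves only by the tool drive_tool, never from a script. Its argument "commands" is a list of rows, each a list of 6 numbers: the shift along the tool's x, y, z in units of 0.04 m (1.0 is 0.04 m), then the turn, a rotation vector about the tool's x, y, z in units of 0.1 rad (1.0 is 0.1 rad). In form: [[dx, dy, dz, wx, wy, wz], ...]. A call has 1 to 20 rows; each row shifts and turns the commanded pose from where the row before left it, along the tool's axes as they then stand; what a row does not reach is not made up. A row lasts 1/8 s, in which the tool goes at most 62.5 mm and 10.7 degrees, less where a joint would pass 70% of its speed; a pose out of reach is approached as far as the arm can. A call with a number of a shift or a turn outside -1 to 1 is refused whole. A call with a gripper value outside its range is refused whole. "gripper" is the closure, from 0 (fully open) to 1 (shut), set as the call begins (left out, the last holds). The fingers move at their own pace and stop on an object; the grip force is fixed at half the most. Time passes only in rows, so rows that do not move let the fingers close. It gives the time, the measured TCP pose, the force, the opening and the grip force at its end, in the units of the state.
- get_obs(): the state, without advancing time (a new reading comes with each control period).
- snapshot(name): name is "scene" or "side" or "wrist"; returns a dict with "image" (384x512x3 uint8, blue, green, red), "range_z" (384x512 float32, m along the optical axis (not along the pixel's ray), 0 where there is no reading), "fx", "fy", "cx", "cy" (pixels), "k1" (the pictures are not rectified: a ray, as slopes to the right and down, at radius r is drawn at 1 + k1 r^2 times it, then the intrinsics apply), "rvec" (rotation vector, rad) and "tvec" (3), from world to camera coordinates, as OpenCV has them. Camera axes: x right, y down, z forward; pixel columns grow to the right and rows downward; lengths in m; the calibration is good to about 2 mm. A picture is of the moment at which its call begins.
- close_job(): hands the job in; it is judged then, once.
The state is a dict: "time": time; "joint_positions": joint angles; "qvel": joint speeds; "joint_torque": joint torques, N m; "tool_pos": TCP position; "ee_rot": TCP orientation; "wrist_force": force on the tool from outside, world axes, zero at the start; "wrist_torque": the same for the moment, N m; "width": finger opening in m; "finger_force": force on a finger pad.
Only numpy, scipy, OpenCV 4.12 (cv2) and the standard library are available. Lean on these libraries where they do the work, as an engineer would, in place of code of your own. Each camera call takes 0.05 s, during which the arm holds its last target. There are 200 camera calls.

## Working session

There is one attempt and no reset: what is moved stays moved. The work goes in short steps, Python scripts to look and compute and a tool call to move; the robot and the scene stay as the last step left them, time stands still between calls to the robot, and variables do not carry over. Pictures are saved under pics/ and viewed, at most 10 in all, crops included, and the job is handed in when it is done.

Besides the shell and the picture viewer there is one more tool, called after "Request:" as name(argument=value, ...), one argument or row to a line, values as JSON. drive_tool: Moves the arm, as the interface text tells. Its arguments: {"type":"object","properties":{"commands":{"type":"array"},"gripper":{"type":"number"}},"required":["commands"]}

```bash
mkdir -p pics; cat > h.py <<'E'
import numpy as np,cv2
from bench import get_obs,snapshot
def pts(s):
    h,w=s["range_z"].shape
    u,v=np.meshgrid(np.arange(w),np.arange(h))
    K=np.array([[s["fx"],0,s["cx"]],[0,s["fy"],s["cy"]],[0,0,1.]])
    x=cv2.undistortPoints(np.stack([u,v],-1).reshape(-1,1,2).astype(float),K,np.array([s["k1"],0,0,0.])).reshape(h,w,2)
    z=s["range_z"].astype(float)
    P=np.dstack([x*z[...,None],z])
    R=cv2.Rodrigues(np.array(s["rvec"],float))[0]
    W=(P-np.array(s["tvec"]).ravel())@R
    W[z<=0]=np.nan
    return W
E
python3 - <<'E'
from h import *
o=get_obs();print(o)
ims=[]
for n in("scene","side"):
    s=snapshot(n);np.save(n+".npy",pts(s));cv2.imwrite(f"pics/{n}.png",s["image"]);ims.append(s["image"])
    R=cv2.Rodrigues(np.array(s["rvec"],float))[0];print(n,-R.T@np.ravel(s["tvec"]),s["fx"],(s["range_z"]>0).mean())
    W=pts(s);ok=(W[...,2]>.06)&(W[...,2]<.072)
    print(ok.sum())
    c,l,st,ce=cv2.connectedComponentsWithStats(ok.astype(np.uint8))
    for i in range(1,c):
        if st[i,4]>25:print(ce[i],st[i,4],np.median(W[l==i],0))
E
```

```text
{'time': 0.0, 'joint_positions': array([ 1.21192011e+00,  8.79420806e-02,  1.37223192e+00, -1.27845359e-05,
        1.68359149e+00, -1.03078122e-01]), 'qvel': array([ 0.00034369,  0.00027525, -0.00021332,  0.00047732, -0.0016769 ,
       -0.00219813]), 'joint_torque': array([-1.35183367e-03, -3.40165544e+01, -3.02432764e+01,  7.16515118e-02,
        3.27566627e-02, -1.68585243e-04]), 'tool_pos': array([0.13896537, 0.53159423, 0.20432257]), 'ee_rot': array([-3.13943004e+00, -2.10936879e-04,  2.88579291e+00]), 'wrist_force': array([ 0.14126903, -0.63511489,  0.18870661]), 'wrist_torque': array([0.04328877, 0.0105423 , 0.01524254]), 'finger_force': 0.0, 'width': 0.09367557480804252}
scene [ 1.15355734 -0.50918029  1.08413565] 432.9930964552452 0.9959665934244791
3581
[25.69798658  9.60402685] 149 [-0.67638743 -0.26369522  0.06538281]
[419.66037736   2.32075472] 53 [0.27916078 1.03775923 0.06616553]
[479.61904762   9.8015873 ] 126 [0.44922315 1.2000622  0.06521577]
[506.86206897  24.27586207] 29 [0.57917035 1.2013789  0.06811243]
[355.37777778  50.74444444] 90 [0.33614557 0.6100153  0.06
[... 1410 characters left out ...]
478 [ 0.5784416  -0.22610688  0.06502194]
[140.74848485 222.42727273] 330 [0.82072646 0.10202312 0.06598305]
[204.9754902  191.96568627] 204 [ 0.71761975 -0.05169484  0.06603548]
[239.86956522 195.43478261] 46 [ 0.62644464 -0.06844299  0.06651022]
[225.   218.64] 50 [0.63665696 0.01452389 0.06711484]
[208.50847458 244.42372881] 59 [0.64790506 0.09817552 0.06660118]
[477.22065728 295.1314554 ] 213 [0.03038569 0.05094364 0.065486  ]
[103.01724138 294.81034483] 58 [0.82058659 0.29421563 0.06611857]
[185.96356275 311.06072874] 247 [0.63025346 0.27032169 0.06281904]
[171.44827586 304.31034483] 29 [0.6688181  0.26546513 0.06092557]
[ 75.4047619  344.64285714] 252 [0.81887139 0.41315886 0.06483069]
```

View pics/scene.png

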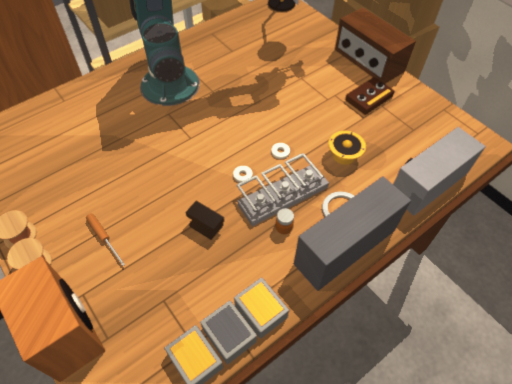

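View pics/side.png

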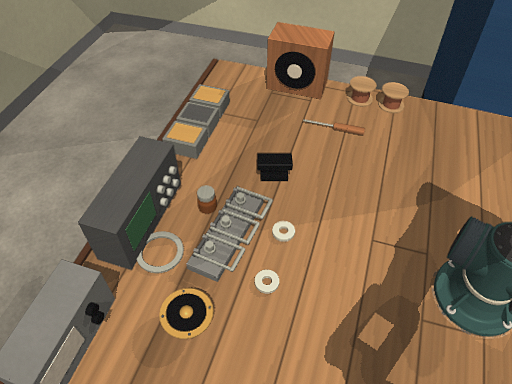

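Bolts located consistently in both views (scene pixels about (309,172), (285,184), (260,196); side pixels about (208,244), (225,219), (240,195)). The jig yaw is about -0.127 rad. I'll turn the tool to line up with the jig, shut the fingers, and go above bolt 1.

Request:
drive_tool(
  commands=[
    [0, 0, 0, 0, 0, 1],
    [0, 0, 0, 0, 0, 1],
    [0, 0, 0, 0, 0, 1],
    [0, 0, 0, 0, 0, 1],
    [0, 0, 0, 0, 0, 1],
    [0, 0, 0, 0, 0, 1],
    [0, 0, 0, 0, 0, 1],
    [0, 0, 0, 0, 0, 1],
    [0, 0, 0, 0, 0, 1],
    [0, 0, 0, 0, 0, 1],
    [0, 0, 0, 0, 0, 1],
    [0, 0, 0, 0, 0, 1],
    [0, 0, 0, 0, 0, 1],
    [0, 0, 0, 0, 0, 1],
    [0, 0, 0, 0, 0, 0.42],
  ],
  gripper=1,
)

```text
time: 1.98
tool_pos: [0.139, 0.5318, 0.2048]
ee_rot: [-3.141, 0.001, 1.442]
wrist_force: [-0.5, -0.4, -0.2]
width: 0.0005
finger_force: 0.0
```

Request:
drive_tool(
  commands=[
    [-0.65, 1, 0, 0, 0, 0],
    [-0.65, 1, 0, 0, 0, 0],
    [-0.65, 1, 0, 0, 0, 0],
    [-0.65, 1, 0, 0, 0, 0],
    [-0.65, 1, 0, 0, 0, 0],
    [-0.65, 1, 0, 0, 0, 0],
    [-0.65, 1, 0, 0, 0, 0],
    [-0.65, 1, 0, 0, 0, 0],
    [-0.65, 1, 0, 0, 0, 0],
    [-0.65, 1, 0, 0, 0, 0],
    [-0.65, 1, 0, 0, 0, 0],
    [-0.65, 1, 0, 0, 0, 0],
    [-0.65, 1, 0, 0, 0, 0],
    [-0.72, 1, 0, 0, 0, 0],
    [0, 0, 0, 0, 0, 0],
    [0, 0, 0, 0, 0, 0],
  ],
)

```text
time: 3.98
tool_pos: [0.6477, 0.0976, 0.2047]
ee_rot: [-3.14, -0.0, 1.444]
wrist_force: [-0.9, -0.2, -0.4]
width: 0.0006
finger_force: 0.0
```

```bash
python3 - <<'E'
from h import *
o=get_obs();print(o['time'],o['tool_pos'],o['ee_rot'],o['wrist_force'],o['joint_positions'],o['width'])
s=snapshot("wrist");cv2.imwrite("pics/w1.png",s["image"])
W=pts(s);z=W[...,2];np.save("w1.npy",W)
for lo,hi in((.062,.07),(.046,.057)):
    c,l,st,ce=cv2.connectedComponentsWithStats(((z>lo)&(z<hi)).astype(np.uint8))
    for i in range(1,c):
        if st[i,4]>60:print(lo,ce[i].round(),st[i],np.nanmedian(W[l==i],0).round(4),W[l==i].mean(0).round(4))
E
```

```text
3.975 [0.64765936 0.09762791 0.2047069 ] [-3.13971776e+00 -3.20654479e-04  1.44370501e+00] [-0.85728274 -0.15021824 -0.36581547] [6.27306120e-02 3.25983770e-01 1.09036046e+00 6.76900293e-04
 1.72702910e+00 1.89926353e-01] 0.0006487278410886265
0.062 [214.  12.] [201   0  27  26 524] [0.6325 0.2671 0.0656] [0.6325 0.2673 0.0656]
0.062 [405. 172.] [402  71   8 217 740] [0.819  0.0846 0.0658] [0.8194 0.0781 0.0659]
0.062 [250. 179.] [241 170  20  18 256] [0.6462 0.0958 0.0655] [0.6463 0.0956 0.0654]
0.046 [217.  41.] [ 159    0  114   74 2043] [0.6278 0.2385 0.0562] [0.63   0.2425 0.0561]
0.046 [398. 159.] [388  72  16 171 777] [0.8184 0.0993 0.052 ] [0.818  0.0922 0.0518]
0.046 [229. 176.] [ 181  145   97   61 1970] [0.6217 0.0997 0.0532] [0.6216 0.0988 0.053 ]
0.046 [251. 171.] [239 164  24  22 175] [0.6475 0.1023 0.0495] [0.6471 0.1006 0.05  ]
0.046 [272. 220.] [262 214  15  19  83] [0.6662 0.0397 0.0528] [0.6653 0.0379 0.0524]
0.046 [200. 229.] [185 216  54  42 581] [0.5671 0.0455 0.0531] [0.5766 0.0374 0.0527]
0.046 [395. 253.] [387 240  15  28 176] [ 0.8147 -0.0268  0.0529] [ 0.8143 -0.0268  0.0524]
0.046 [395. 277.] [388 265  14  23 159] [ 0.8151 -0.0613  0.0527] [ 0.8148 -0.0612  0.0522]
```

View pics/w1.png

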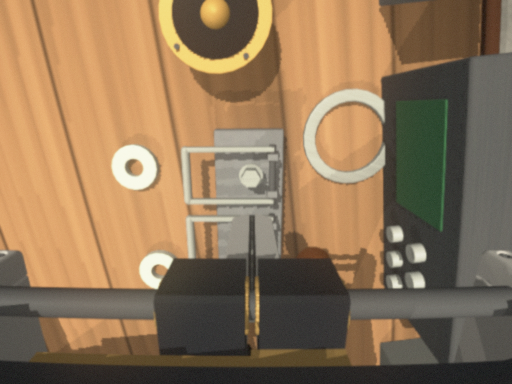

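Wrist view: bolt 1 at (250,178), its bracket bar at (186,175), gripper centred within 2 mm. Descending to about 3 mm above it, then tapping slowly.

Request:
drive_tool(
  commands=[
    [0, 0, 0.8, 0, 0, 0],
    [0, 0, 0.8, 0, 0, 0],
    [0, 0, 0.8, 0, 0, 0],
    [-0.04, -0.04, 0.6, 0, 0, 0],
    [0, 0, 0.2, 0, 0, 0],
    [0, 0, 0, 0, 0, 0],
    [0, 0, 0, 0, 0, 0],
  ],
)

```text
time: 4.9
tool_pos: [0.6473, 0.0964, 0.0794]
ee_rot: [3.138, -0.001, 1.444]
wrist_force: [0.5, 0.2, -0.3]
width: 0.0007
finger_force: 0.0
```

Request:
drive_tool(
  commands=[
    [0, 0, 0.05, 0, 0, 0],
    [0, 0, 0.05, 0, 0, 0],
    [0, 0, 0.05, 0, 0, 0],
    [0, 0, 0, 0, 0, 0],
  ],
)

```text
time: 5.4
tool_pos: [0.6462, 0.0959, 0.0711]
ee_rot: [-3.141, 0.0, 1.444]
wrist_force: [-0.1, -0.1, -0.8]
width: 0.0006
finger_force: 0.0
```

Request:
drive_tool(
  commands=[
    [0, 0, 0.04, 0, 0, 0],
    [0, 0, 0.04, 0, 0, 0],
    [0, 0, 0, 0, 0, 0],
  ],
)

```text
time: 5.78
tool_pos: [0.6463, 0.096, 0.068]
ee_rot: [-3.141, 0.0, 1.444]
wrist_force: [-0.4, 0.4, 0.1]
width: 0.0002
finger_force: 0.0
```

Request:
drive_tool(
  commands=[
    [0, 0, 0.05, 0, 0, 0],
    [0, 0, 0.05, 0, 0, 0],
    [0, 0, 0, 0, 0, 0],
  ],
)

```text
time: 6.15
tool_pos: [0.6467, 0.096, 0.0661]
ee_rot: [3.14, -0.0, 1.444]
wrist_force: [-2.4, -0.5, 5.4]
width: 0.0004
finger_force: 2.7
```

Request:
drive_tool(
  commands=[
    [0, 0, 0.04, 0, 0, 0],
    [0, 0, 0.04, 0, 0, 0],
    [0, 0, 0, 0, 0, 0],
  ],
)

```text
time: 6.52
tool_pos: [0.6468, 0.096, 0.0659]
ee_rot: [3.139, -0.0, 1.444]
wrist_force: [-6.3, -1.5, 15.7]
width: 0.0004
finger_force: 7.2
```

Bolt 1 is tight: 15.7 N with no sinking. On to bolt 2.

Request:
drive_tool(
  commands=[
    [0, 0, -0.3, 0, 0, 0],
    [0, 0, -0.3, 0, 0, 0],
    [-0.7, 0, 0, 0, 0, 0],
    [-0.7, 0, 0, 0, 0, 0],
    [-0.7, 0, 0, 0, 0, 0],
    [0, 0, 0, 0, 0, 0],
    [0, 0, 0, 0, 0, 0],
  ],
)

```text
time: 7.4
tool_pos: [0.6359, 0.0134, 0.0851]
ee_rot: [-3.142, -0.001, 1.444]
wrist_force: [0.2, -0.3, -0.0]
width: 0.0007
finger_force: 0.0
```

Request:
drive_tool(
  commands=[
    [0, 0, 0.2, 0, 0, 0],
    [0, 0, 0.15, 0, 0, 0],
    [0, 0, 0.06, 0, 0, 0],
    [0, 0, 0.06, 0, 0, 0],
    [0, 0, 0, 0, 0, 0],
  ],
)

```text
time: 8.02
tool_pos: [0.6359, 0.0127, 0.0664]
ee_rot: [3.141, -0.0, 1.444]
wrist_force: [0.2, -0.0, -0.2]
width: 0.0003
finger_force: 0.0
```

Request:
drive_tool(
  commands=[
    [0, 0, 0.04, 0, 0, 0],
    [0, 0, 0.04, 0, 0, 0],
    [0, 0, 0, 0, 0, 0],
  ],
)

```text
time: 8.4
tool_pos: [0.6362, 0.0126, 0.066]
ee_rot: [3.14, -0.0, 1.444]
wrist_force: [-3.3, -0.5, 8.9]
width: 0.0007
finger_force: 4.5
```

Bolt 2 is tight too (8.9 N, no sinking). I'll tap bolt 3 to confirm and push it down.

Request:
drive_tool(
  commands=[
    [0, 0, -0.3, 0, 0, 0],
    [0, 0, -0.25, 0, 0, 0],
    [-0.7, 0, 0, 0, 0, 0],
    [-0.7, 0, 0, 0, 0, 0],
    [-0.7, 0, 0, 0, 0, 0],
    [0, 0, 0, 0, 0, 0],
    [0, 0, 0.2, 0, 0, 0],
    [0, 0, 0.15, 0, 0, 0],
    [0, 0, 0.06, 0, 0, 0],
    [0, 0, 0, 0, 0, 0],
  ],
)

```text
time: 9.65
tool_pos: [0.625, -0.07, 0.0681]
ee_rot: [-3.141, -0.0, 1.445]
wrist_force: [-1.0, -0.5, 0.5]
width: 0.0004
finger_force: 0.0
```

Request:
drive_tool(
  commands=[
    [0, 0, 0.05, 0, 0, 0],
    [0, 0, 0.05, 0, 0, 0],
    [0, 0, 0.05, 0, 0, 0],
    [0, 0, 0, 0, 0, 0],
  ],
)

```text
time: 10.15
tool_pos: [0.6254, -0.0706, 0.063]
ee_rot: [3.141, -0.0, 1.444]
wrist_force: [0.8, 0.2, 2.2]
width: 0.0008
finger_force: 1.0
```

Request:
drive_tool(
  commands=[
    [0, 0, 0.05, 0, 0, 0],
    [0, 0, 0.05, 0, 0, 0],
    [0, 0, 0, 0, 0, 0],
  ],
)

```text
time: 10.52
tool_pos: [0.6255, -0.0706, 0.06]
ee_rot: [3.14, -0.0, 1.444]
wrist_force: [-0.5, 1.5, 6.3]
width: 0.0003
finger_force: 3.2
```

Bolt 3 sank 6 mm at about 2 N: it is the loose one. I'll rise, back off over bar 3, half open the fingers, and check the bar.

Request:
drive_tool(
  commands=[
    [0, 0, -0.8, 0, 0, 0],
    [0, 0, -0.8, 0, 0, 0],
    [0, -0.9, -0.4, 0, 0, 0],
    [0, -0.98, 0, 0, 0, 0],
    [0, 0, 0, 0, 0, 0],
    [0, 0, 0, 0, 0, 0],
  ],
  gripper=0.45,
)

```text
time: 11.28
tool_pos: [0.5508, -0.0614, 0.1383]
ee_rot: [3.141, 0.0, 1.444]
wrist_force: [0.3, -0.0, -0.9]
width: 0.051
finger_force: 0.0
```

```bash
python3 - <<'E'
from h import *
o=get_obs();print(o['time'],o['tool_pos'],o['ee_rot'],o['width'])
J=np.array([[.992,-.127],[.127,.992]])
for n in("wrist","scene","side"):
    s=snapshot(n);W=pts(s);z=W[...,2]
    if n=="wrist":cv2.imwrite("pics/w2.png",s["image"])
    d=(W[...,:2]-[.5518,-.0604])@J.T
    m=(z>.04)&(z<.062)&(abs(d[...,0])<.015)&(abs(d[...,1])<.026)
    print(n,m.sum(),W[m].mean(0),d[m].mean(0),np.percentile(d[m],[5,95],axis=0) if m.any() else 0,np.percentile(z[m],[50,90]) if m.any() else 0)
E
```

```text
11.275 [ 0.55082671 -0.0613858   0.13832733] [3.14140527e+00 1.78896960e-04 1.44363063e+00] 0.05098771498927416
wrist 535 [ 0.55158725 -0.05974784  0.0534195 ] [-0.00029387  0.00061992] [[-0.00458286 -0.02310259]
 [ 0.00386956  0.02366048]] [0.05361122 0.05467778]
scene 59 [ 0.55364296 -0.06027344  0.05287856] [0.00181214 0.0003596 ] [[-0.00345273 -0.02276308]
 [ 0.00563735  0.02207864]] [0.05310193 0.05651672]
side 64 [ 0.55192732 -0.06099108  0.05451777] [ 0.00020136 -0.00057019] [[-0.0036407  -0.02408108]
 [ 0.00494351  0.02204802]] [0.05477553 0.05697212]
```

View pics/w2.png

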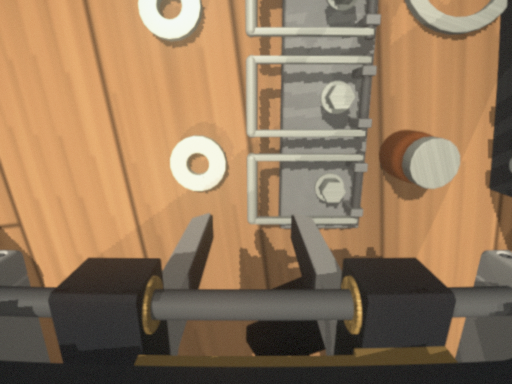

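Wrist view: bar 3 at (251,190) lies between the finger lines, and all three views put it at about (0.552,-0.060), z≈0.05. Lowering and gripping.

Request:
drive_tool(
  commands=[
    [0, 0.03, 0.7, 0, 0, 0],
    [0, 0, 0.7, 0, 0, 0],
    [0, 0, 0.7, 0, 0, 0],
    [0, 0, 0.5, 0, 0, 0],
    [0, 0, 0, 0, 0, 0],
    [0, 0, 0, 0, 0, 0],
  ],
)

```text
time: 12.18
tool_pos: [0.5527, -0.0615, 0.0354]
ee_rot: [3.14, 0.0, 1.444]
wrist_force: [-0.6, 0.1, -0.1]
width: 0.0519
finger_force: 0.0
```

Request:
drive_tool(
  commands=[
    [0, 0, 0, 0, 0, 0],
    [0, 0, 0, 0, 0, 0],
    [0, 0, 0, 0, 0, 0],
    [0, 0, 0, 0, 0, 0],
    [0, 0, 0, 0, 0, 0],
    [0, 0, 0, 0, 0, 0],
  ],
  gripper=1,
)

```text
time: 12.92
tool_pos: [0.551, -0.0612, 0.0345]
ee_rot: [-3.14, -0.0, 1.444]
wrist_force: [-2.7, 0.0, 1.2]
width: 0.009
finger_force: 30.0
```

Gripped (width 9 mm, 30 N). Lifting along the 100 mm hinge arc, half way first.

Request:
drive_tool(
  commands=[
    [0, 0.01, -0.26, 0, 0, 0],
    [0, 0.04, -0.26, 0, 0, 0],
    [0, 0.07, -0.25, 0, 0, 0],
    [0, 0.1, -0.24, 0, 0, 0],
    [0, 0.12, -0.23, 0, 0, 0],
    [0, 0, 0, 0, 0, 0],
    [0, 0, 0, 0, 0, 0],
  ],
)

```text
time: 13.8
tool_pos: [0.5632, -0.0627, 0.0851]
ee_rot: [-3.137, -0.0, 1.444]
wrist_force: [-8.4, 1.6, 1.7]
width: 0.0086
finger_force: 30.0
```

Request:
drive_tool(
  commands=[
    [0, 0.14, -0.22, 0, 0, 0],
    [0, 0.16, -0.21, 0, 0, 0],
    [0, 0.19, -0.18, 0, 0, 0],
    [0, 0.2, -0.17, 0, 0, 0],
    [0, 0.22, -0.14, 0, 0, 0],
    [0, 0, 0, 0, 0, 0],
    [0, 0, 0, 0, 0, 0],
    [0, 0, 0, 0, 0, 0],
    [0, 0, 0, 0, 0, 0],
  ],
)

```text
time: 14.92
tool_pos: [0.6005, -0.0674, 0.1258]
ee_rot: [3.142, 0.0, 1.444]
wrist_force: [-10.0, 1.9, 11.7]
width: 0.0088
finger_force: 30.0
```

```bash
python3 - <<'E'
from h import *
o=get_obs();print(o['time'],o['tool_pos'],o['wrist_force'],o['width'],o['finger_force'],o['qvel'].round(3))
a=[snapshot("scene")["image"][120:250,200:360],snapshot("side")["image"][150:300,140:300]]
cv2.imwrite("pics/f.png",np.hstack([cv2.resize(i,(400,400),interpolation=cv2.INTER_CUBIC) for i in a]))
E
```

```text
14.925 [ 0.60047285 -0.06739323  0.12575988] [-9.95618573  1.86237269 11.73972966] 0.008834272220542637 30.008413195610046 [ 0.001 -0.002 -0.001 -0.001  0.001  0.001]
```

View pics/f.png

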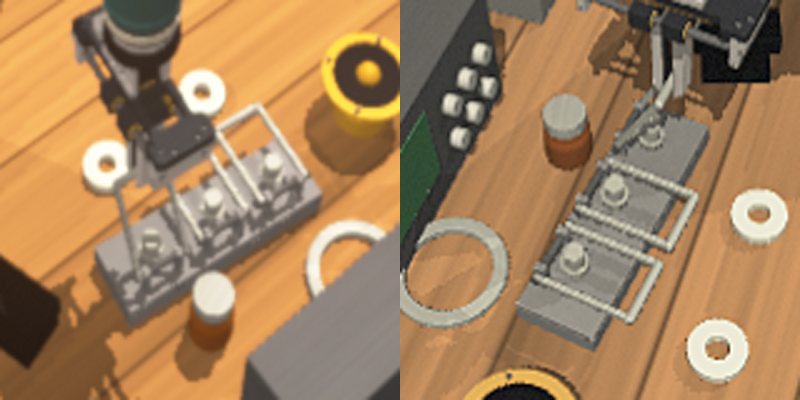

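The views show bracket 3 up at about 60° in the fingers, and brackets 1 and 2 flat. The bolt 3 head sits lower, and everything else is in place. The arm is still, so I'm handing in.

```bash
python3 -c "
from bench import close_job;print(close_job())"
```

```text
the job is handed in; nothing more can be done
None
```

Bolt 3 was the loose one: it is pushed down 6 mm, its bracket is held still at about 60°, brackets 1 and 2 are shut, nothing else on the bench was moved, and the job is handed in (no verdict was returned).

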